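Set the vapour analyser to service and take off its left port cap

ROBOT

A 6-joint arm with a two-finger parallel gripper is mounted at the origin on a cart in front of the work surface, level with it; the furniture and walls round the work are solid. World frame = base frame: x ahead of the robot, y to its left, z up, the work surface at z = 0. Lengths are in m, angles in rad, forces in N, time in s.
With the tool pointing down it reaches from about 0.35 to 0.95 m from the base axis. Payload 17.4 kg.
Tool frame: the origin (TCP) lies on the mounting face of the last link; the fingertips stand 186 mm ahead of it and the grasp point (between the pads) lies 167 mm ahead of it; z points along the fingers, y is the line along which they close (so a half turn about z gives the same grasp; the last joint's range is limited). The gripper opens to 93 mm and grips with 3 to 60 N. Pads are 15 mm wide; open, the fingers measure 128 mm over their backs; the gripper's body (75 mm by 188 mm) begins 65 mm behind the grasp point.
Start: joints at [1.139, 0.116, 1.442, -0, 1.584, -0.038], TCP at [0.259, 0.623, 0.405] pointing down, gripper open.
Joint ranges: [-2.83, 2.83], [-0.83, 2.19], [0.07, 2.5], [-1.14, 4.28], [0.01, 3], [-2.97, 2.97]. Speed limits (rad/s): [1.89, 1.89, 2.22, 3.14, 3.14, 3.14].

INTERFACE

Orientations are given as a rotation vector (axis times angle).
In Python, from workcell import bot gives the robot as it stands.
- The arm moves only by the tool send_path, called after ">>>" by a JSON object that holds its "fn" and its "kwargs", one argument or row to a line. Schema: {"type":"object","properties":{"steps":{"type":"array","items":{"type":"array","prefixItems":[{"type":"number"},{"type":"array","items":{"type":"number"},"minItems":3,"maxItems":3},{"type":"number"}],"minItems":3,"maxItems":3},"minItems":1,"maxItems":8},"squeeze":{"type":"number"},"only":{"type":"string"},"quiet":{"type":"boolean"},"lines":{"type":"string"}},"required":["steps"],"additionalProperties":false}. steps is a list of rows, 1 to 8 of them, each written [opening, [dx, dy, dz], turn]: the opening from 0.0 (shut) to 1.0 (fully open), then dx, dy, dz in shares of 0.8 m (1.0 is 0.8 m), then a turn about the tool's z in normalised numbers (1 is pi/2 rad); each row shifts and turns the commanded pose from where the row before left it, along the tool's axes as they then stand; what a row does not reach is not made up. A row lasts 1/8 s, in which the tool goes at most 0.0625 m and 0.188 rad, less where a joint would pass 70% of its speed; a pose out of reach is approached as far as the arm can. The fingers move at their own pace and stop on an object; squeeze is the grip in N (left out, the last holds). Time passes only in rows, so rows that do not move let the fingers close. The tool returns the time, the measured TCP pose, the force, the opening and the grip force at its end. only (a regular expression) keeps the lines of the reply that match it, lines (a string "A,B") keeps lines A to B, and quiet returns only ok. Shift and turn numbers lie between -1 and 1, and a call with a number outside is refused. Input that does not fit is refused with a message, and nothing moves.
- bot.get_obs(): the state, without advancing time (a new reading comes with each control period).
- bot.snapshot(name): name is "scene" or "top"; returns a dict with "pixels" (384x512x3 uint8, red, green, blue), "fx", "fy", "cx", "cy" (pixels), "xyz" and "attitude" of the camera in the world. Camera axes: x right, y up, looking along -z (the intrinsics and any distortion apply to the point x, -y, -z); pixel columns grow to the right and rows downward; lengths in m; the calibration is good to about 2 mm. A picture is of the moment at which its call begins. There is no depth.
- bot.job_done(): hands the job in; it is judged then, once.
The state is a dict: "t": time; "joint_pos": joint angles; "qvel": joint speeds; "tau": joint torques, N m; "position": TCP position; "ee_rot": TCP orientation; "contact_force": force on the tool from outside, world axes, zero at the start; "wrist_torque": the same for the moment, N m; "finger_gap": opening from 0.0 (shut) to 1.0 (fully open); "grip_force": force on a finger pad.
Only numpy, scipy, OpenCV 4.12 (cv2) and the standard library are available. Lean on these libraries where they do the work, as an engineer would, in place of code of your own. Each camera call takes 0.05 s, during which the arm holds its last target. There are 200 camera calls.

TASK

Put the grey desktop analyser into service mode by pressing its keys one at a time, first the round one, then the square one, then the long one, each fully down and released before the next. Then take off the round black cap on its left port as you see it from the robot: it comes free with part of a turn, but which way is not marked, so try it both ways and do not touch the other port's cap or shift the loose things standing round the analyser. Finish still holding that cap upright in the gripper, lifted straight up about 10 cm above its port; do not put it down.

Things in the scene. Friction and masses are not known exactly. Their poses are not given: they have to be found in the camera images.
- analyser: grey desktop analyser, 218 mm deep (x), 270 mm wide (y), fixed. Origin: centre of its underside, x to its back, y to the robot's left; yaw varies by 0.25 rad. Front deck 45 mm high, three keys at x = -68, y = +60, 0, -60 mm. Rear deck 60 mm high, capped ports at x = +20, y = +65 mm (left) and -65 mm (right). Screen housing along the back from x = +80 mm, 78 mm high.
- cap_a: black ribbed round cap, 44 mm diameter, 26 mm high, 50 g, on either port (read its position). Origin: centre of its underside, on the port's rim; z up. One way it turns under 0.15 rad to a stop, the other way 1.1 to 1.2 rad to a stop, where it lifts straight out (clear after 15 mm); elsewhere it lifts under 3 mm. The loosening way is unmarked; it varies.
- port_a: aluminium collar on the analyser's rear deck, 56 mm diameter, fixed. Origin: centre of its foot, 60 mm above the desk; rim 22 mm higher. May be the left or the right one. Locks a hidden bar under its cap; turning against a stop does no harm; ease off it before lifting. Carries cap_a.
- cap_b: black ribbed round cap, 44 mm diameter, 26 mm high, 50 g, on either port (read its position). Origin: centre of its underside, on the port's rim; z up. One way it turns under 0.15 rad to a stop, the other way 1.1 to 1.2 rad to a stop, where it lifts straight out (clear after 15 mm); elsewhere it lifts under 3 mm. The loosening way is unmarked; it varies.
- port_b: aluminium collar on the analyser's rear deck, 56 mm diameter, fixed. Origin: centre of its foot, 60 mm above the desk; rim 22 mm higher. May be the left or the right one. Locks a hidden bar under its cap; turning against a stop does no harm; ease off it before lifting. Carries cap_b.
- round_key_top (a point): white round key, 24 mm diameter; point at the centre of its top face, 59 mm above the desk when released. The key sits in the row on the front deck (deck 45 mm above the desk), keys 60 mm apart, their order in the row changes.
- round_key (a joint): the white round key, 24 mm diameter pressed down, in m: 0 released, 0.005 fully down; springs back; 0.9 N to start, about 4 N fully down. Counts as pressed beyond 0.003, and as released below 0.0015.
- square_key_top (a point): white square key, 22 x 22 mm; point at the centre of its top face, 59 mm above the desk when released. The key sits in the row on the front deck (deck 45 mm above the desk), keys 60 mm apart, their order in the row changes.
- square_key (a joint): the white square key, 22 x 22 mm pressed down, in m: 0 released, 0.005 fully down; springs back; 0.9 N to start, about 4 N fully down. Counts as pressed beyond 0.003, and as released below 0.0015.
- long_key_top (a point): white long narrow key, 13 x 36 mm, long across the analyser; point at the centre of its top face, 59 mm above the desk when released. The key sits in the row on the front deck (deck 45 mm above the desk), keys 60 mm apart, their order in the row changes.
- long_key (a joint): the white long narrow key, 13 x 36 mm, long across the analyser pressed down, in m: 0 released, 0.005 fully down; springs back; 0.9 N to start, about 4 N fully down. Counts as pressed beyond 0.003, and as released below 0.0015.
- amber_bottle: bystander behind the analyser: brown glass bottle with black cap, 56x47x77 mm, origin at its foot; loose
- loupe: bystander behind the analyser: black eye loupe, 39 mm diameter, 26 mm high, origin at its foot; loose
- vial3: bystander behind the analyser: small brown dropper vial with pointed cap, 22x22x63 mm, origin at its foot; loose
- stamp: bystander behind the analyser to the left: wooden hand stamp with a knob, 24x52x62 mm, origin at its foot; loose

How it is judged:
By the outcome, as a careful person would: the job done as asked, in the order asked, and still so for the second after the job is handed in, while the arm keeps its last pose, push and grip.
It also fails if it takes over 72 s, if anything falls off the work surface, if the arm or the gripper's body presses on something with over 40 N, if the wrist force passes 120 N, or if a joint passes its speed limit or range.

## Working session

There is one attempt and no reset: what is moved stays moved. The work goes in short steps, Python scripts to look and compute and a tool call to move; the robot and the scene stay as the last step left them, time stands still between calls to the robot, and variables do not carry over. Pictures are saved under pics/ and viewed, at most 10 in all, crops included, and the job is handed in when it is done.

```bash
ls; mkdir -p pics; python3 - <<'E'
from workcell import bot
import cv2,numpy as np
o=bot.get_obs();print(o)
for n in("scene","top"):
    s=bot.snapshot(n);cv2.imwrite(f"pics/{n}0.png",s["pixels"][...,::-1])
    print({k:v for k,v in s.items() if k!="pixels"})
E
```

```text
pics
workcell.py
{'t': 0.0, 'joint_pos': array([ 1.13919146e+00,  1.16493296e-01,  1.44229511e+00, -7.60293926e-07,
        1.58399688e+00, -3.78166586e-02]), 'qvel': array([ 0.00198127, -0.00111343, -0.00116387,  0.00094359,  0.00130171,
       -0.00135986]), 'tau': array([-1.20008313e-03, -7.21272469e+01, -6.22587848e+01,  7.78476102e-02,
        2.39538902e-02, -1.01479002e-04]), 'position': array([0.25901192, 0.62333539, 0.40398159]), 'ee_rot': array([-6.14517947e-01, -3.08062182e+00,  1.82213950e-03]), 'contact_force': array([-0.15656785,  0.26251769,  0.15003707]), 'wrist_torque': array([-0.00349255,  0.00345035, -0.02199211]), 'grip_force': 0.0, 'finger_gap': 0.9954369860830399}
{'fx': 472.52170822143427, 'fy': 472.52170822143427, 'cx': 267.7376265055452, 'cy': 195.09862254273924, 'xyz': array([ 0.106322  , -0.40358173,  0.81869415]), 'attitude': array([ 0.77581589, -0.28932126, -0.69619065])}
{'fx': 388.0635470323678, 'fy': 388.0635470323678, 'cx': 244.38936922386932, 'cy': 197.15171532779254, 'xyz': array([0.47506748, 0.16818691, 1.12569394]), 'attitude': array([ 0.09958314, -0.10719397, -1.54659384])}
```

View pics/scene0.png

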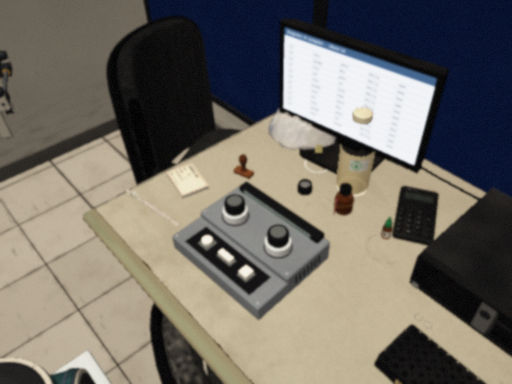

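View pics/top0.png

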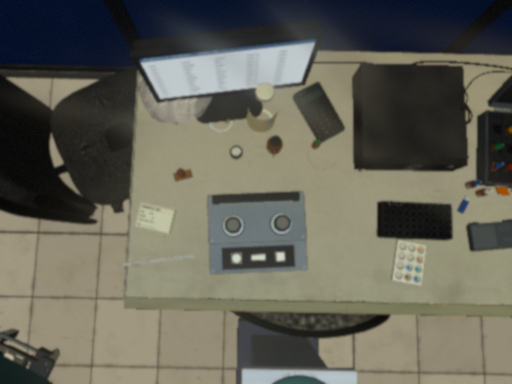

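The scene view shows the analyser with keys at about (208,241), (226,257) and (246,272), and caps at (235,203) and (278,236). In the top view the keys are at (237,258), (258,257) and (280,257), and the caps at (232,225) and (282,223). The long key is in the middle. I'll enlarge the keys and measure them.

```bash
cat > h.py <<'E'
import cv2,numpy as np
from scipy.spatial.transform import Rotation as R
def ray(s,p):
    d=np.array([(p[0]-s["cx"])/s["fx"],-(p[1]-s["cy"])/s["fy"],-1.]);d=R.from_rotvec(s["attitude"]).apply(d)
    return s["xyz"],d/np.linalg.norm(d)
def plane(s,p,z):
    o,d=ray(s,p);return o+d*(z-o[2])/d[2]
def tri(a,p,b,q):
    o1,d1=ray(a,p);o2,d2=ray(b,q)
    t=np.linalg.lstsq(np.c_[d1,-d2],o2-o1,rcond=None)[0]
    x,y=o1+d1*t[0],o2+d2*t[1];return (x+y)/2,np.linalg.norm(x-y)
def blobs(m,lo,hi,box):
    n,_,st,c=cv2.connectedComponentsWithStats(m.astype(np.uint8))
    return [(c[i].round(2),st[i].tolist()) for i in range(1,n) if lo<st[i,4]<hi and box[0]<c[i][0]<box[2] and box[1]<c[i][1]<box[3]]
E
python3 - <<'E'
from workcell import bot
from h import *
ims=[]
for n,b in(("scene",(165,175,335,315)),("top",(200,185,315,280))):
    s=bot.snapshot(n);im=s["pixels"];g=im.min(2)
    print(n)
    for th in(150,180): print("white",th,blobs(g>th,15,600,b))
    for th in(40,60): print("dark",th,blobs(im.max(2)<th,50,4000,b))
    c=im[b[1]:b[3],b[0]:b[2],::-1];ims.append(cv2.resize(c,(600,500),interpolation=cv2.INTER_CUBIC) if 0 else cv2.resize(c,None,fx=390/c.shape[1],fy=390/c.shape[1],interpolation=cv2.INTER_CUBIC))
h=max(i.shape[0] for i in ims)
cv2.imwrite("pics/z.png",np.hstack([cv2.copyMakeBorder(i,0,h-i.shape[0],0,0,cv2.BORDER_CONSTANT) for i in ims]))
E
```

```text
scene
white 150 [(array([233.26, 214.93]), [221, 206, 27, 16, 150]), (array([318.17, 222.65]), [311, 217, 14, 13, 48]), (array([332.76, 234.36]), [330, 230, 7, 8, 25]), (array([206.45, 239.64]), [201, 235, 12, 10, 92]), (array([276.1 , 246.69]), [264, 237, 28, 18, 177]), (array([225.22, 254.89]), [218, 249, 15, 13, 110]), (array([245.32, 271.09]), [239, 265, 14, 13, 119])]
white 180 [(array([186.71, 180.44]), [170, 166, 36, 28, 529]), (array([233.1 , 214.91]), [223, 209, 24, 10, 67]), (array([206.35, 239.48]), [202, 236, 10, 8, 69]), (array([276.25, 246.24]), [265, 238, 26, 13, 84]), (array([225.26, 254.62]), [219, 249, 14, 12, 89]), (array([245.37, 270.92]), [239, 266, 13, 11, 93])]
dark 40 [(array([284.47, 212.37]), [241, 183, 82, 59, 640]), (array([304.28, 189.94]), [299, 186, 12, 8, 68]), (array([234.83, 208.49]), [225, 201, 19, 13, 133]), (array([228.71, 261.92]), [188, 228, 80, 65, 1142]), (array([277.8 , 240.23]), [268, 232, 20, 15, 151])]
dark 60 [(array([283.81, 212.01]), [240, 183, 83, 60, 760]), (array([304.12, 189.63]), [298, 185, 13, 9, 83]), (array([234.51, 207.98]), [225, 198, 19, 17, 170]), (array([228.34, 261.45]), [187, 228, 82, 66, 1369]), (array([277.69, 239.44]), [268, 229, 21, 18, 195]), (array([306.97, 269.32]), [294, 255, 27, 29, 185])]
top
white 150 [(array([279.98, 256.38]), [277, 253, 8, 8, 55]), (array([236.14, 257.89]), [232, 254, 9, 9, 57]), (array([258.15, 257.07]), [252, 255, 13, 5, 61])]
white 180 [(array([280.05, 256.11]), [277, 253, 7, 7, 37]), (array([236., 258.]), [233, 255, 7, 7, 37]), (array([258., 257.]), [253, 256, 11, 3, 33])]
dark 40 []
dark 60 [(array([255.97, 197.08]), [213, 193, 86, 10, 537]), (array([258.86, 256.72]), [223, 246, 71, 22, 835])]
```

View pics/z.png

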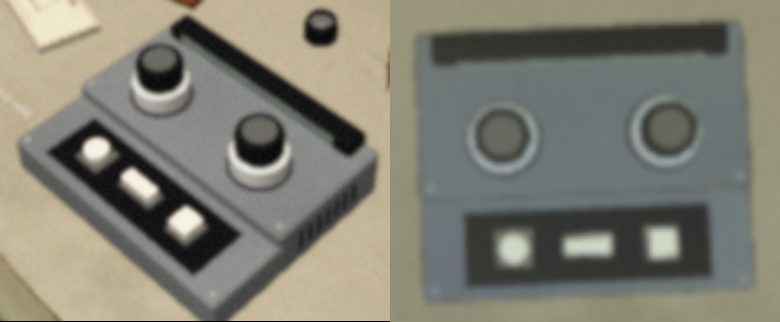

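Enlarged, the keys from left to right are round, long and square. The left cap's top is near scene (234,201.6) and top (233,224.2). The right cap's top is near scene (278,232.3) and top (281.7,222.7).

```bash
python3 - <<'E'
from workcell import bot
from h import *
a=bot.snapshot("scene");b=bot.snapshot("top")
# cap tops: grey disc between dark rim: local gray mask in both
for s,bx in((a,(222,190,248,212)),(a,(265,220,291,243)),(b,(222,214,244,236)),(b,(271,212,293,234))):
    g=s["pixels"][bx[1]:bx[3],bx[0]:bx[2]].astype(int)
    sat=g[...,2]-g[...,0]   # analyser bluish, cap neutral
    print([(c+np.array(bx[:2]),st) for c,st in blobs((g.max(2)>55)&(g.max(2)<125)&(sat<4),30,400,(0,0,99,99))])
P={"round":((206.4,239.5),(236.05,257.95)),"long":((225.25,254.65),(258.05,257.05)),"square":((245.35,270.9),(280,256.25)),
"capL":((234.3,201.6),(233,224.2)),"capR":((278,232.3),(281.7,222.7))}
loc={"round":(-.068,.06,.059),"long":(-.068,0,.059),"square":(-.068,-.06,.059),"capL":(.02,.065,.108),"capR":(.02,-.065,.108)}
X=[];L=[]
for k,(p,q) in P.items():
    x,e=tri(a,p,b,q);X.append(x);L.append(loc[k]);z=loc[k][2]
    print(k,x.round(4),round(e,4),"planes",plane(a,p,z).round(4),plane(b,q,z).round(4))
X=np.array(X);L=np.array(L)
c=(X-X.mean(0))[:,0]+1j*(X-X.mean(0))[:,1];l=(L-L.mean(0))[:,0]+1j*(L-L.mean(0))[:,1]
yaw=np.angle((c*l.conj()).sum());Rz=R.from_rotvec([0,0,yaw])
t=X.mean(0)-Rz.apply(L.mean(0));print("yaw",yaw,"org",t);F=Rz.apply(L)+t
for k,f,x in zip(P,F,X):print(k,f.round(4),(x-f).round(4))
o=bot.get_obs();print(R.from_rotvec(o["ee_rot"]).as_matrix().round(3))
E
```

```text
[(array([235.35, 198.9 ]), [1, 0, 25, 22, 260])]
[(array([277.66, 230.73]), [1, 3, 25, 20, 265])]
[(array([232.32, 223.96]), [3, 1, 16, 18, 219])]
[(array([282.12, 221.91]), [3, 1, 18, 18, 233])]
round [0.45   0.1835 0.0549] 0.0008 planes [0.4485 0.1801 0.059 ] [0.4497 0.1836 0.059 ]
long [0.4538 0.1235 0.0552] 0.001 planes [0.4524 0.1206 0.059 ] [0.4534 0.1239 0.059 ]
square [0.4574 0.0635 0.0552] 0.0014 planes [0.4562 0.0608 0.059 ] [0.4568 0.0642 0.059 ]
capL [0.5385 0.1931 0.1028] 0.0002 planes [0.5354 0.1887 0.108 ] [0.5381 0.193  0.108 ]
capR [0.5462 0.0641 0.1033] 0.0026 planes [0.5444 0.0603 0.108 ] [0.5448 0.0654 0.108 ]
yaw 0.05942323895497432 org [ 0.52191007  0.12746099 -0.00433343]
round [0.4505 0.1833 0.0547] [-0.0005  0.0001  0.0003]
long [0.454  0.1234 0.0547] [-0.0003  0.0001  0.0005]
square [0.4576 0.0635 0.0547] [-0.0002 -0.0001  0.0005]
capL [0.538  0.1935 0.1037] [ 0.0005 -0.0005 -0.0009]
capR [0.5457 0.0638 0.1037] [ 0.0005  0.0003 -0.0004]
[[-0.923  0.384 -0.   ]
 [ 0.384  0.923 -0.   ]
 [-0.    -0.    -1.   ]]
```

The rows are not in the units I measure in: shifts go in shares of 0.8 m and turns go in shares of pi/2 rad. I convert before sending: -0.043 m / 0.8 = -0.0538, -0.042 m / 0.8 = -0.0525.

```bash
cat > to.py <<'E'
import sys
from workcell import bot
from h import *
o=bot.get_obs();M=R.from_rotvec(o["ee_rot"]).as_matrix()
x,y,z=map(float,sys.argv[1:4])   # wanted fingertip position
d=M.T@(np.array([x,y,z])-(o["position"]+M[:,2]*.186))
print("t",round(o["t"],2),"need",d.round(4),"tip",(o["position"]+M[:,2]*.186).round(4),"F",o["contact_force"].round(2),"gap",round(o["finger_gap"],3),"tq",o["wrist_torque"].round(2),"j6",o["joint_pos"][5].round(2),"tilt",M[:,2].round(3))
E
```

>>> {"fn": "send_path", "kwargs": {
  "steps": [
    [0, [-0.0538, -0.0525, 0], 0],
    [0, [-0.0538, -0.0525, 0], 0],
    [0, [-0.0538, -0.0525, 0], 0],
    [0, [-0.0538, -0.0525, 0], 0],
    [0, [-0.0538, -0.0525, 0], 0],
    [0, [-0.0538, -0.0525, 0], 0],
    [0, [-0.0538, -0.0513, 0], 0],
    [0, [-0.0538, -0.0513, 0], 0]
  ],
  "squeeze": 20
}}

```text
t: 1.3
position: [0.4488, 0.181, 0.4051]
ee_rot: [0.614, 3.08, 0.001]
contact_force: [0.8, 0.3, -0.3]
finger_gap: 0.189
grip_force: 0.0
```

```bash
python3 to.py 0.4495 0.1825 0.066
```

```text
t 1.3 need [1.000e-04 1.500e-03 1.531e-01] tip [0.4489 0.1811 0.2191] F [ 0.82  0.28 -0.26] gap 0.189 tq [ 0.04 -0.02  0.03] j6 -0.85 tilt [ 0.001  0.    -1.   ]
```

To row units: 0.05 m / 0.8 = 0.0625, 0.045 m / 0.8 = 0.0563.

>>> {"fn": "send_path", "kwargs": {
  "steps": [
    [0, [0, 0.0019, 0.0625], 0],
    [0, [0, 0, 0.0625], 0],
    [0, [0, 0, 0.0563], 0],
    [0, [0, 0, 0.01], 0],
    [0, [0, 0, 0], 0]
  ]
}}

```text
t: 1.92
position: [0.4494, 0.1844, 0.2528]
ee_rot: [0.614, 3.08, 0.0]
contact_force: [0.1, 0.2, 0.1]
finger_gap: 0.003
grip_force: 0.0
```

```bash
python3 to.py 0.4495 0.1825 0.059
python3 - <<'E'
from workcell import bot
import cv2
s=bot.snapshot("scene")["pixels"][160:320,150:350,::-1]
cv2.imwrite("pics/k1.png",cv2.resize(s,(800,600)[:1]+(640,) if 0 else (750,600),interpolation=cv2.INTER_CUBIC))
E
```

```text
t 1.93 need [-0.0008 -0.0018  0.0078] tip [0.4495 0.1845 0.0668] F [0.1  0.25 0.07] gap 0.003 tq [-0.02 -0.02 -0.05] j6 -0.84 tilt [ 0.  0. -1.]
```

View pics/k1.png

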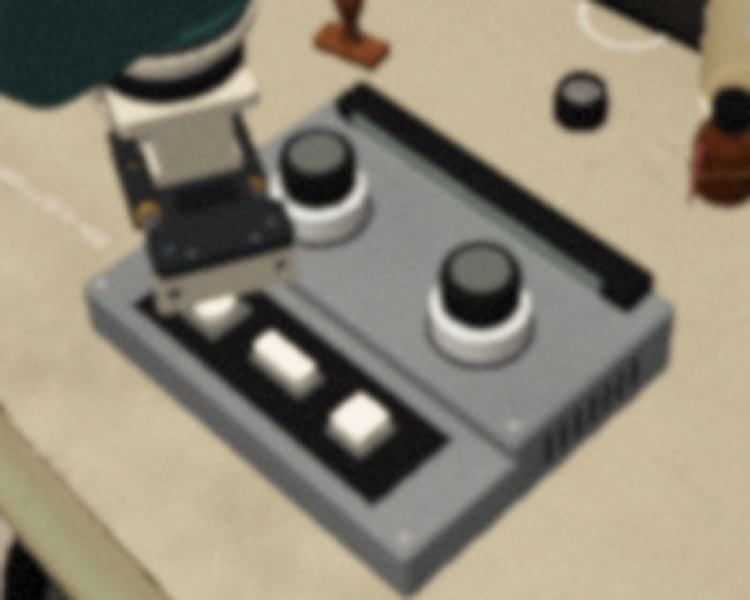

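The closed fingertip stands over the round key at about (215,300) in the crop, well centred for a press.

To row units: 0.006 m / 0.8 = 0.0075, 0.005 m / 0.8 = 0.0063.

>>> {"fn": "send_path", "kwargs": {
  "steps": [
    [0, [0, -0.0025, 0.0075], 0],
    [0, [0, 0, 0.0063], 0],
    [0, [0, 0, 0.0025], 0],
    [0, [0, 0, 0], 0]
  ]
}}

```text
t: 2.48
position: [0.4486, 0.1825, 0.2401]
ee_rot: [0.614, 3.08, 0.001]
contact_force: [-2.8, -2.2, 13.3]
finger_gap: 0.003
grip_force: 6.6
```

```bash
python3 to.py 0.4495 0.1825 0.053
```

```text
t 2.48 need [-0.0006  0.0002  0.0011] tip [0.4489 0.1825 0.0541] F [-2.77 -2.22 13.29] gap 0.003 tq [-0.39  0.6  -0.01] j6 -0.84 tilt [ 0.001  0.    -1.   ]
```

To row units: -0.054 m / 0.8 = -0.0675, -0.0265 m / 0.8 = -0.0331.

>>> {"fn": "send_path", "kwargs": {
  "steps": [
    [0, [0, 0, -0.0263], 0],
    [0, [0, 0, 0], 0],
    [0, [-0.0331, -0.0675, 0], 0],
    [0, [-0.0331, -0.0675, 0], 0],
    [0, [0, 0, 0], 0],
    [0, [0, 0, 0], 0]
  ]
}}

```text
t: 3.22
position: [0.4558, 0.0625, 0.2592]
ee_rot: [-0.616, -3.08, -0.0]
contact_force: [0.2, -0.5, -0.7]
finger_gap: 0.009
grip_force: 0.0
```

```bash
python3 to.py 0.457 0.0628 0.066
```

```text
t 3.23 need [-0.0011  0.0008  0.0072] tip [0.4557 0.0625 0.0732] F [ 0.16 -0.52 -0.67] gap 0.009 tq [ 0.   -0.02  0.  ] j6 -1.1 tilt [-0.  0. -1.]
```

To row units: 0.007 m / 0.8 = 0.0088, 0.006 m / 0.8 = 0.0075.

>>> {"fn": "send_path", "kwargs": {
  "steps": [
    [0, [-0.0013, 0.0013, 0.0088], 0],
    [0, [0, 0, 0.0075], 0],
    [0, [0, 0, 0.0075], 0],
    [0, [0, 0, 0.0013], 0],
    [0, [0, 0, 0], 0]
  ]
}}

```text
t: 3.85
position: [0.4571, 0.0635, 0.2402]
ee_rot: [-0.614, -3.081, -0.001]
contact_force: [-5.1, 3.6, 10.4]
finger_gap: 0.005
grip_force: 5.3
```

```bash
python3 to.py 0.457 0.0628 0.053
```

```text
t 3.85 need [-0.0003 -0.0008  0.0012] tip [0.4571 0.0636 0.0542] F [-5.09  3.6  10.41] gap 0.005 tq [ 0.75  1.07 -0.01] j6 -1.1 tilt [-0.     0.001 -1.   ]
```

To row units: 0.054 m / 0.8 = 0.0675, 0.0265 m / 0.8 = 0.0331.

>>> {"fn": "send_path", "kwargs": {
  "steps": [
    [0, [0, 0, -0.0263], 0],
    [0, [0, 0, 0], 0],
    [0, [0.0331, 0.0675, 0], 0],
    [0, [0, 0, 0], 0],
    [0, [0, 0, 0], 0]
  ]
}}

```text
t: 4.47
position: [0.4532, 0.1231, 0.2599]
ee_rot: [-0.613, -3.08, 0.001]
contact_force: [0.7, -0.5, -0.6]
finger_gap: 0.003
grip_force: 0.0
```

```bash
python3 to.py 0.4533 0.1228 0.066
```

```text
t 4.47 need [-0.0003 -0.0001  0.0079] tip [0.4531 0.123  0.0739] F [ 0.65 -0.47 -0.59] gap 0.003 tq [ 0.01  0.03 -0.05] j6 -0.97 tilt [-0.001 -0.    -1.   ]
```

To row units: 0.008 m / 0.8 = 0.01, 0.006 m / 0.8 = 0.0075.

>>> {"fn": "send_path", "kwargs": {
  "steps": [
    [0, [0, 0, 0.01], 0],
    [0, [0, 0, 0.0075], 0],
    [0, [0, 0, 0.0075], 0],
    [0, [0, 0, 0.0013], 0],
    [0, [0, 0, 0], 0]
  ]
}}

```text
t: 5.1
position: [0.4535, 0.1225, 0.2402]
ee_rot: [-0.615, -3.081, 0.001]
contact_force: [-4.7, -5.0, 10.6]
finger_gap: 0.004
grip_force: 5.3
```

```bash
python3 to.py 0.4533 0.1228 0.053
```

```text
t 5.1 need [0.0003 0.0003 0.0012] tip [0.4534 0.1224 0.0542] F [-4.71 -5.   10.61] gap 0.004 tq [-0.86  1.07 -0.02] j6 -0.97 tilt [-0.    -0.001 -1.   ]
```

To row units: -0.05 m / 0.8 = -0.0625, 0.048 m / 0.8 = 0.06.

>>> {"fn": "send_path", "kwargs": {
  "steps": [
    [0, [0, 0, -0.025], 0],
    [0, [0, 0, -0.0625], 0],
    [0.4, [0, 0, -0.0375], 0],
    [1, [-0.0319, 0.06, 0], 0],
    [1, [-0.0319, 0.06, 0], 0],
    [1, [0, 0, 0], 0],
    [1, [0, 0, 0], 0],
    [1, [0, 0, 0], 0]
  ]
}}

```text
t: 6.1
position: [0.5367, 0.1914, 0.34]
ee_rot: [0.615, 3.08, 0.0]
contact_force: [1.1, 0.5, 0.2]
finger_gap: 0.6
grip_force: 0.0
```

```bash
python3 to.py 0.5372 0.192 0.12
python3 - <<'E'
from workcell import bot
import cv2,numpy as np
a=bot.snapshot("scene")["pixels"][130:290,150:350,::-1];b=bot.snapshot("top")["pixels"][160:290,190:330,::-1]
cv2.imwrite("pics/c1.png",np.hstack([cv2.resize(a,(400,320),interpolation=2),cv2.resize(b,(345,320),interpolation=2)]))
E
```

```text
t 6.1 need [-0.0001  0.0007  0.034 ] tip [0.5368 0.1914 0.154 ] F [1.06 0.49 0.18] gap 0.6 tq [-0.01 -0.02  0.01] j6 -0.88 tilt [ 0.  0. -1.]
```

View pics/c1.png

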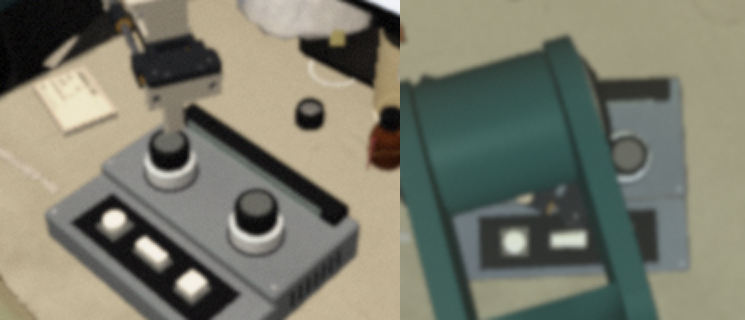

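The open fingers stand over the left cap, at about (170,150) in the left crop, with the other cap clear. All three keys are back up.

To row units: 0.03 m / 0.8 = 0.0375, 0.02 m / 0.8 = 0.025.

>>> {"fn": "send_path", "kwargs": {
  "steps": [
    [1, [0, 0.0013, 0], 0],
    [1, [0, 0, 0], 0],
    [1, [0, 0, 0.0375], 0],
    [1, [0, 0, 0.025], 0],
    [1, [0, 0, 0.02], 0],
    [1, [0, 0, 0], 0]
  ]
}}

```text
t: 6.95
position: [0.5376, 0.1929, 0.2726]
ee_rot: [-0.614, -3.079, 0.001]
contact_force: [1.4, -0.4, 0.4]
finger_gap: 1.0
grip_force: 0.0
```

```bash
python3 to.py 0.5372 0.192 0.087
```

```text
t 6.95 need [-0.0003 -0.0008 -0.0004] tip [0.5372 0.1928 0.0866] F [ 1.41 -0.45  0.4 ] gap 1.0 tq [-0.01 -0.05  0.03] j6 -0.88 tilt [-0.002 -0.001 -1.   ]
```

>>> {"fn": "send_path", "kwargs": {
  "steps": [
    [0.4, [0, 0, 0], 0],
    [0.4, [0, 0, 0], 0],
    [0.4, [0, 0, 0], 0],
    [0.4, [0, 0, 0], 0],
    [0.4, [0, 0, 0], 0],
    [0.4, [0, 0, 0], 0]
  ],
  "squeeze": 8
}}

```text
t: 7.7
position: [0.5377, 0.193, 0.2738]
ee_rot: [0.615, 3.081, -0.0]
contact_force: [0.0, -0.7, 0.2]
finger_gap: 0.471
grip_force: 8.0
```

```bash
python3 to.py 0.5372 0.192 0.087
```

```text
t 7.7 need [ 0.0001 -0.0011  0.0008] tip [0.5377 0.1929 0.0878] F [ 0.01 -0.65  0.23] gap 0.471 tq [-0.03  0.   -0.05] j6 -0.88 tilt [ 0. -0. -1.]
```

>>> {"fn": "send_path", "kwargs": {
  "steps": [
    [0.4, [0, 0, 0], 0],
    [0.4, [0, 0, 0], 0],
    [0.4, [0, 0, 0], 0]
  ]
}}

```text
t: 8.07
position: [0.5377, 0.193, 0.2738]
ee_rot: [0.615, 3.081, 0.0]
contact_force: [-0.2, 0.2, 1.2]
finger_gap: 0.472
grip_force: 8.0
```

```bash
python3 to.py 0.5372 0.192 0.087
```

```text
t 8.07 need [ 0.0001 -0.0011  0.0008] tip [0.5377 0.193  0.0878] F [-0.16  0.23  1.2 ] gap 0.472 tq [ 0.03  0.02 -0.02] j6 -0.88 tilt [ 0. -0. -1.]
```

To row units: 0.05 rad / 1.5708 = 0.0318.

>>> {"fn": "send_path", "kwargs": {
  "steps": [
    [0.3, [0, 0, 0], 0],
    [0.3, [0, 0, 0], 0],
    [0.3, [0, 0, 0], 0.0318],
    [0.3, [0, 0, 0], 0.0318],
    [0.3, [0, 0, 0], 0]
  ],
  "squeeze": 30
}}

```text
t: 8.7
position: [0.5377, 0.193, 0.2738]
ee_rot: [0.767, 3.046, 0.0]
contact_force: [-0.9, 0.8, 1.9]
finger_gap: 0.467
grip_force: 30.0
```

```bash
python3 to.py 0.5372 0.192 0.087
```

```text
t 8.7 need [ 0.     -0.0011  0.0008] tip [0.5378 0.193  0.0878] F [-0.87  0.8   1.87] gap 0.467 tq [ 0.03  0.02 -0.04] j6 -0.78 tilt [ 0.  0. -1.]
```

>>> {"fn": "send_path", "kwargs": {
  "steps": [
    [0.3, [0, 0, 0], 0.0318],
    [0.3, [0, 0, 0], 0.0318],
    [0.3, [0, 0, 0], 0.0318],
    [0.3, [0, 0, 0], 0]
  ]
}}

```text
t: 9.2
position: [0.5377, 0.193, 0.2738]
ee_rot: [0.992, 2.981, 0.0]
contact_force: [-0.3, -0.5, 1.0]
finger_gap: 0.471
grip_force: 30.0
```

```bash
python3 to.py 0.5372 0.192 0.087
```

```text
t 9.2 need [-0.0001 -0.0011  0.0008] tip [0.5377 0.193  0.0878] F [-0.31 -0.49  1.  ] gap 0.471 tq [-0.02 -0.04  0.  ] j6 -0.63 tilt [ 0.  0. -1.]
```

To row units: 0.12 rad / 1.5708 = 0.0764.

>>> {"fn": "send_path", "kwargs": {
  "steps": [
    [0.3, [0, 0, 0], 0.0764],
    [0.3, [0, 0, 0], 0.0764],
    [0.3, [0, 0, 0], 0.0764],
    [0.3, [0, 0, 0], 0.0764],
    [0.3, [0, 0, 0], 0.0764],
    [0.3, [0, 0, 0], 0.0764],
    [0.3, [0, 0, 0], 0]
  ]
}}

```text
t: 10.07
position: [0.5379, 0.1931, 0.2739]
ee_rot: [1.977, 2.441, 0.001]
contact_force: [4.0, 2.3, 0.6]
finger_gap: 0.468
grip_force: 30.0
```

```bash
python3 to.py 0.5372 0.192 0.087
```

```text
t 10.07 need [-0.001  -0.001   0.0009] tip [0.538  0.1932 0.0879] F [4.03 2.27 0.55] gap 0.468 tq [ 0.44 -0.67  0.04] j6 0.09 tilt [ 0.001  0.001 -1.   ]
```

>>> {"fn": "send_path", "kwargs": {
  "steps": [
    [0.3, [0, 0, 0], 0.0318],
    [0.3, [0, 0, 0], 0.0318],
    [0.3, [0, 0, 0], 0.0318],
    [0.3, [0, 0, 0], 0]
  ]
}}

```text
t: 10.58
position: [0.5384, 0.1932, 0.2743]
ee_rot: [2.152, 2.287, 0.005]
contact_force: [11.9, 5.3, -2.6]
finger_gap: 0.469
grip_force: 30.0
```

```bash
python3 to.py 0.5372 0.192 0.087
```

```text
t 10.57 need [-0.0014 -0.0019  0.0013] tip [0.539  0.1935 0.0883] F [11.86  5.31 -2.6 ] gap 0.469 tq [ 1.05 -2.25  0.18] j6 0.24 tilt [ 0.004  0.001 -1.   ]
```

>>> {"fn": "send_path", "kwargs": {
  "steps": [
    [0.3, [0, 0, 0], 0.0191],
    [0.3, [0, 0, 0], 0.0191],
    [0.3, [0, 0, 0], 0]
  ]
}}

```text
t: 10.95
position: [0.5386, 0.1932, 0.2744]
ee_rot: [2.218, 2.221, 0.007]
contact_force: [15.5, 3.9, -3.4]
finger_gap: 0.463
grip_force: 30.0
```

```bash
python3 to.py 0.5372 0.192 0.087
```

```text
t 10.95 need [-0.0015 -0.0022  0.0014] tip [0.5394 0.1935 0.0884] F [15.49  3.86 -3.43] gap 0.463 tq [ 1.05 -3.01  0.26] j6 0.3 tilt [ 0.005  0.001 -1.   ]
```

To row units: 0.002 m / 0.8 = 0.0025.

>>> {"fn": "send_path", "kwargs": {
  "steps": [
    [0.6, [0, 0, 0], 0],
    [0.6, [0, 0, 0], 0],
    [0.6, [0, 0.0025, 0], 0],
    [0.6, [0, 0, 0], 0]
  ]
}}

```text
t: 11.45
position: [0.5398, 0.1929, 0.2737]
ee_rot: [-2.224, -2.219, 0.0]
contact_force: [-0.5, 0.6, -0.1]
finger_gap: 0.596
grip_force: 0.0
```

```bash
python3 to.py 0.5372 0.192 0.087
```

```text
t 11.45 need [-0.0009 -0.0025  0.0007] tip [0.5397 0.1929 0.0877] F [-0.47  0.57 -0.13] gap 0.596 tq [-0.03  0.04 -0.04] j6 0.3 tilt [-0. -0. -1.]
```

>>> {"fn": "send_path", "kwargs": {
  "steps": [
    [0.3, [0, 0, 0], 0],
    [0.3, [0, 0, 0], 0],
    [0.3, [0, 0, 0], 0],
    [0.3, [0, 0, 0], 0]
  ],
  "squeeze": 30
}}

```text
t: 11.95
position: [0.5397, 0.193, 0.2737]
ee_rot: [2.225, 2.218, 0.0]
contact_force: [0.4, 0.6, -0.8]
finger_gap: 0.468
grip_force: 30.0
```

```bash
python3 to.py 0.5372 0.192 0.087
```

```text
t 11.95 need [-0.001  -0.0025  0.0007] tip [0.5397 0.193  0.0877] F [ 0.4   0.63 -0.84] gap 0.468 tq [-0.01 -0.    0.03] j6 0.3 tilt [ 0.  0. -1.]
```

>>> {"fn": "send_path", "kwargs": {
  "steps": [
    [0.3, [0, 0, 0], 0.0191],
    [0.3, [0, 0, 0], 0.0191],
    [0.3, [0, 0, 0], 0]
  ]
}}

```text
t: 12.32
position: [0.5397, 0.193, 0.2737]
ee_rot: [2.291, 2.15, 0.0]
contact_force: [1.1, 0.5, -2.1]
finger_gap: 0.467
grip_force: 30.0
```

```bash
python3 to.py 0.5372 0.192 0.087
```

```text
t 12.32 need [-0.0011 -0.0025  0.0007] tip [0.5397 0.193  0.0877] F [ 1.07  0.51 -2.06] gap 0.467 tq [ 0.01 -0.18  0.21] j6 0.36 tilt [ 0.  0. -1.]
```

To row units: 0.03 rad / 1.5708 = 0.0191.

>>> {"fn": "send_path", "kwargs": {
  "steps": [
    [0.3, [0, 0, 0], 0.0191],
    [0.3, [0, 0, 0], 0.0191],
    [0.3, [0, 0, 0], 0]
  ]
}}

```text
t: 12.7
position: [0.5397, 0.193, 0.2738]
ee_rot: [2.354, 2.08, 0.0]
contact_force: [2.9, 0.9, -1.2]
finger_gap: 0.466
grip_force: 30.0
```

```bash
python3 to.py 0.5372 0.192 0.087
```

```text
t 12.7 need [-0.0013 -0.0025  0.0008] tip [0.5398 0.193  0.0878] F [ 2.86  0.91 -1.18] gap 0.466 tq [ 0.07 -0.4   0.66] j6 0.42 tilt [ 0.  0. -1.]
```

Torque has built up to 0.66 N m, so the cap is at its stop. I'll ease off and lift a little.

To row units: -0.045 rad / 1.5708 = -0.0286.

>>> {"fn": "send_path", "kwargs": {
  "steps": [
    [0.3, [0, 0, 0], -0.0255],
    [0.3, [0, 0, 0], -0.0286],
    [0.3, [0, 0, 0], 0],
    [0.3, [0, 0, 0], 0]
  ]
}}

```text
t: 13.2
position: [0.5397, 0.193, 0.2739]
ee_rot: [-2.264, -2.178, -0.0]
contact_force: [1.0, 0.3, 0.5]
finger_gap: 0.464
grip_force: 30.0
```

```bash
python3 to.py 0.5372 0.192 0.087
```

```text
t 13.2 need [-0.0011 -0.0025  0.0009] tip [0.5397 0.193  0.0879] F [0.99 0.34 0.52] gap 0.464 tq [ 0.07 -0.04  0.12] j6 0.34 tilt [ 0.  0. -1.]
```

>>> {"fn": "send_path", "kwargs": {
  "steps": [
    [0.3, [0, 0, -0.0025], 0],
    [0.3, [0, 0, -0.0025], 0],
    [0.3, [0, 0, -0.0013], 0],
    [0.3, [0, 0, 0], 0]
  ]
}}

```text
t: 13.7
position: [0.5397, 0.1929, 0.279]
ee_rot: [2.263, 2.179, 0.0]
contact_force: [-0.2, -0.4, 0.7]
finger_gap: 0.47
grip_force: 30.0
```

```bash
python3 to.py 0.5372 0.192 0.087
```

```text
t 13.7 need [-0.001  -0.0025  0.006 ] tip [0.5397 0.1929 0.093 ] F [-0.25 -0.36  0.72] gap 0.47 tq [ 0.02 -0.02  0.07] j6 0.34 tilt [ 0.  0. -1.]
```

To row units: -0.01 m / 0.8 = -0.0125, -0.005 m / 0.8 = -0.0063.

>>> {"fn": "send_path", "kwargs": {
  "steps": [
    [0.3, [0, 0, -0.0063], 0],
    [0.3, [0, 0, -0.0125], 0],
    [0.3, [0, 0, 0], 0]
  ]
}}

```text
t: 14.08
position: [0.5399, 0.193, 0.295]
ee_rot: [2.263, 2.178, 0.002]
contact_force: [-0.2, 0.9, -0.5]
finger_gap: 0.466
grip_force: 30.0
```

```bash
python3 to.py 0.5372 0.192 0.187
```

```text
t 14.07 need [-0.0011 -0.0028 -0.078 ] tip [0.5401 0.1931 0.109 ] F [-0.18  0.91 -0.46] gap 0.466 tq [-0.08  0.04  0.04] j6 0.34 tilt [ 0.002  0.    -1.   ]
```

>>> {"fn": "send_path", "kwargs": {
  "steps": [
    [0.3, [0, 0, -0.025], 0],
    [0.3, [0, 0, -0.025], 0],
    [0.3, [0, 0, -0.025], 0],
    [0.3, [0, 0, -0.025], 0],
    [0.3, [0, 0, 0], 0],
    [0.3, [0, 0, 0], 0],
    [0.3, [0, 0, 0], 0]
  ]
}}

```text
t: 14.95
position: [0.5397, 0.1929, 0.3728]
ee_rot: [-2.263, -2.178, 0.002]
contact_force: [-0.1, 0.5, 0.5]
finger_gap: 0.471
grip_force: 30.0
```

```bash
python3 to.py 0.5372 0.192 0.187
python3 - <<'E'
from workcell import bot
import cv2,numpy as np
a=bot.snapshot("scene")["pixels"][90:290,130:380,::-1]
cv2.imwrite("pics/f.png",cv2.resize(a,(750,600),interpolation=2))
E
```

```text
t 14.95 need [-0.0009 -0.0022 -0.0002] tip [0.5394 0.1929 0.1868] F [-0.13  0.47  0.46] gap 0.471 tq [-0.07  0.07  0.02] j6 0.34 tilt [-0.001 -0.    -1.   ]
```

View pics/f.png

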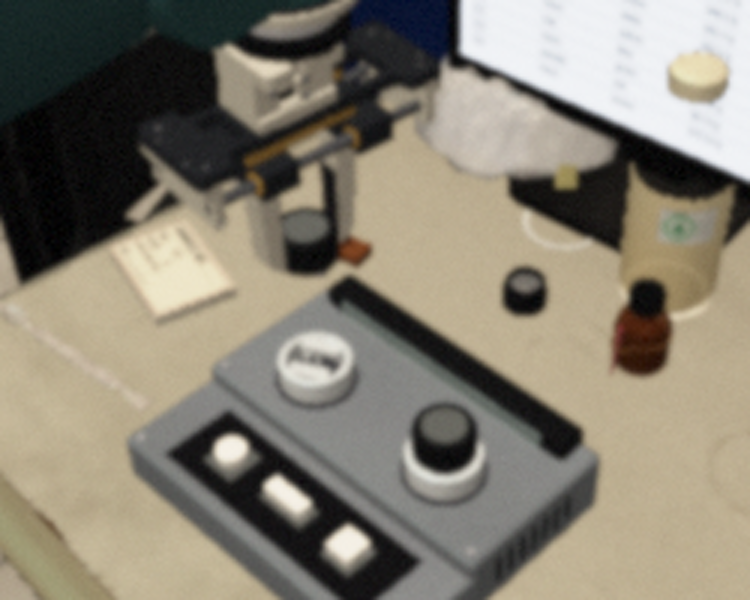

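The cap is held upright between the fingers at (308,240) and the left port is open at (315,365). The right cap and the loose things have not moved. The lift is 10 cm, so I'm handing in.

```bash
python3 -c "
from workcell import bot
print(bot.job_done())"
```

```text
the job is handed in; nothing more can be done
None
```

I pressed the round, square and long keys in that order, each fully down and released. The left port's cap came free on the first way I turned it, so I didn't try the other way; it was held upright about 10 cm above its port at hand-in, about 15 s in.

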